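# Zero the bench pull gauge and hold its slide at the set clip

### The arm

A 6-joint arm with a two-finger parallel gripper is mounted at the origin on a cart in front of the work surface, level with it; the furniture and walls round the work are solid. World frame = base frame: x ahead of the robot, y to its left, z up, the work surface at z = 0. Lengths are in m, angles in rad, forces in N, time in s.
With the tool pointing down it reaches from about 0.3 to 0.825 m from the base axis. Payload 5.4 kg.
Tool frame: the origin (TCP) lies on the centre line of the jaws, within the pads' length; the fingertips stand 22 mm ahead of it and the grasp point (between the pads) lies 3 mm ahead of it (tcp_to_tips is the distance from the TCP to the fingertips, in m); z points along the fingers, y is the line along which they close (so a half turn about z gives the same grasp; the last joint's range is limited). The gripper opens to 92 mm and grips with 3 to 60 N. Pads are 20 mm wide; open, the fingers measure 128 mm over their backs; the gripper's body (75 mm by 189 mm) begins 69 mm behind the grasp point.
Start: joints at [-0.21, 0.158, 1.597, -0, 1.386, -0.21], TCP at [0.575, -0, 0.237] pointing down, gripper open.
Joint ranges: [-2.91, 2.91], [-0.94, 2.29], [0.18, 2.7], [-1.29, 4.43], [0.17, 2.64], [-3, 3]. Speed limits (rad/s): [2.57, 2.57, 3.14, 3.14, 3.14, 3.14].

### API

Orientations are given as a unit quaternion [x, y, z, w].
In Python, from plant import * gives the robot as it stands. The module is installed in compiled form; this text tells all that it offers.
- The arm moves only by the shell command python3 -m crank 'ROWS' [FORCE]. ROWS is JSON, one flat list of numbers, 7 for each row, row after row: the shift along the tool's x, y, z each as a share of 0.4 m, from -1 to 1, then the turn, a rotation vector about the tool's x, y, z each as a share of pi/4 rad, from -1 to 1, then the finger opening in mm, from 0 to 91.9. A call has 1 to 12 rows; each row is the pose to reach, as a shift and turn from the pose commanded when the call began, along the tool's axes at that moment; what a row does not reach only later rows make up. A row lasts 1/8 s, in which the tool goes at most 62.5 mm and 10.7 degrees, less where a joint would pass 70% of its speed; a pose out of reach is approached as far as the arm can. A call with a number of a shift or a turn outside -1 to 1 is refused whole. A call with a gripper value outside its range is refused whole. The fingers move at their own pace and stop on an object; FORCE is the grip in N (left out, the last holds). Time passes only in rows, so rows that repeat a pose let the fingers close. It gives the time, the measured TCP pose, the force, the opening and the grip force at its end, in the units of the state.
- get_state(): the state, without advancing time (a new reading comes with each control period).
- grab_frame(name): name is "scene" or "side" or "wrist"; returns the picture (480x640x3 uint8, blue, green, red); there is no depth.
- camera_params(name): a dict with "intrinsics" (3x3 intrinsics, pixels), "T" (4x4, takes a point from camera to world coordinates); the wrist camera has in their place "T_tool_cam" (4x4, takes a point from camera to tool coordinates, whose origin is the TCP and whose axes are the flange's). Camera axes: x right, y down, z forward; pixel columns grow to the right and rows downward; lengths in m; the calibration is good to about 2 mm. A picture is of the moment at which its call begins: read the wrist's pose just before it. camera_params takes no time and is no camera call.
- hand_in(): hands the job in; it is judged then, once.
The state is a dict: "time_s": time; "joint_pos": joint angles; "qvel": joint speeds; "joint_efforts": joint torques, N m; "ee_pos": TCP position; "eef_rot": TCP orientation; "ft_force": force on the tool from outside, world axes, zero at the start; "torque": the same for the moment, N m; "width": opening from 0.0 (shut) to 1.0 (fully open); "grip_force": force on a finger pad.
Only numpy, scipy, OpenCV 4.12 (cv2) and the standard library are available. Lean on these libraries where they do the work, as an engineer would, in place of code of your own. Each camera call takes 0.05 s, during which the arm holds its last target. There are 200 camera calls.

### The job

Take a hold reading on the small bench pull gauge: first, with its slide at rest, press the round zero button fully down and let it come up again; then draw the slide by its upright grip, against its spring, until its pointer stands at the low clip with the pointed nose, never letting it run past the tall square clip beyond. Keep the slide there: the program finishes with the gripper still holding the slide steady at the pointed clip, the button up. Leave the small loose things on the worktop where they stand.

Things in the scene. Friction and masses are not known exactly. Their poses are not given: they have to be found in the camera images.
- gauge: bench pull gauge, fixed to the worktop: grey base plate 270 x 100 x 12 mm with a guide rail, an aluminium spring barrel at its far end (+x of the gauge, from +40 to +126 mm, top at 57 mm) and, along its +y edge, a scale strip that carries the two clips. Origin under the middle of the plate; z up; the slide is drawn along the gauge's own -x, roughly towards the robot. The plate may be turned by up to 0.3 rad
- draw_slide: the moving slide: dark steel carriage 44 x 44 mm, top at 47 mm, with a black upright grip 16 mm (along the gauge's x) x 36 mm (along y), from 54 to 106 mm high, over the carriage's middle. At rest its origin and axes are those of the gauge; it moves up to 90 mm along the gauge's -x. The spring pulls it home with 6 N at rest and 1.2 N more for each 10 mm drawn; it does not latch
- grip (a point): middle of the upright grip, 85 mm above the worktop; it moves with the slide and can be pinched from above across x or across y; over the carriage (above 54 mm) nothing stands round the grip except, at rest, the spring barrel, 32 mm behind it (+x) and 57 mm high
- pointer (a point): tip of the small steel pointer on the +y side of the carriage, level with the middle of the grip along x, 30 mm above the worktop; at rest it is at x = 0 of the gauge
- set_clip: set clip on the scale strip: low dark steel clip, 10 mm wide along x, top at 33 mm with a small thumb screw up to 41 mm and a pointed nose towards the slide. Origin on the worktop under the clip, axes as the gauge's; its x is the mark at which the pointer must stand (30 to 50 mm of draw; the pointer may be up to 5 mm off, half the clip's width)
- limit_clip: overload clip on the scale strip: plain square-edged dark steel block, 10 x 24 mm, top at 50 mm, without a nose, 24 to 32 mm further along the gauge's -x than the set clip; origin on the worktop under its middle, axes as the gauge's. The pointer must not pass it
- zero_button_top (a point): centre of the zero button's top: smooth round black cap, 32 mm across, on a grey round housing 48 mm across and 12 mm high; top 23 mm above the worktop at rest, moves with the cap. (The like station beside it, with an upright bar knob 44 mm high, is not the button.) Microscopes 355 mm high stand between it and the gauge, a tall machine at its left: pass well above, press from straight above
- zero_button (a joint): travel of the zero button: 0 up, 0.007 m fully down (beyond 0.0055 counts as fully down); it needs 1.5 N at the start and 5 N fully down and springs back
- weight_a: bystander: plain steel disc weight 42 x 24 mm, origin under its middle
- weight_b: bystander: plain steel disc weight 42 x 24 mm, origin under its middle
- vial_a: bystander: small capped glass vial 23 x 53 mm, origin under its middle
- vial_b: bystander: small capped glass vial 23 x 53 mm, origin under its middle
- mount_a: bystander: black round resin mount 30 x 18 mm, origin under its middle
- petri: bystander: petri dish 67 x 17 mm, origin under its middle
- hex_key: bystander: hex key 92 x 30 x 6 mm, lying flat, origin under its middle
Things that resemble listed ones, but are neither listed nor needed, are in the scene too. What is shaped like the part that bears zero_button_top but purple or red is not meant.

How it is judged:
On the way, in this order (a step that is already met when the one before it is completed fails the run):
1. the zero button is fully down while the slide is at rest (value of joint zero_button above 0.0055 m and x of pointer in the frame of gauge above -0.003 m), for 0.1 s.
2. the button is up again, the slide still at rest (value of joint zero_button below 0.001 m and x of pointer in the frame of gauge above -0.003 m), for 0.1 s.
3. the gripper holds the slide with its pointer at the pointed clip (x of pointer in the frame of set_clip between -0.005 and 0.005 m and contact force between the fingers and draw_slide above 3 N), for 0.3 s.
At the end, for the whole second after the job is handed in: the pointer stands within 5 mm of the set clip's middle along the gauge, the slide is still, the fingers hold it there with more than 3 N, and the zero button is up (all of step 3 and linear speed of draw_slide below 0.01 m/s and value of joint zero_button below 0.001 m); the arm keeps its last pose, push and grip.
It fails at once if the pointer is pulled past the tall square overload clip (x of pointer in the frame of limit_clip below -0.005 m).
It fails at once if a loose bystander is shifted by more than 30 mm (distance of any of weight_a, weight_b, vial_a, vial_b, mount_a, petri, hex_key from where it was at the start of the episode above 0.03 m).
It also fails if it takes over 59 s, if anything falls off the work surface, if the arm or the gripper's body presses on something with over 40 N, if the wrist force passes 120 N, or if a joint passes its speed limit or range.

## Working session

There is one attempt and no reset: what is moved stays moved. The work goes in short steps, Python scripts to look and compute and a shell command to move; the robot and the scene stay as the last step left them, time stands still between calls to the robot, and variables do not carry over. Pictures are saved under pics/ and viewed, at most 12 in all, crops included, and the job is handed in when it is done.

```bash
mkdir -p pics
cat > h.py <<'E'
from plant import *
import numpy as np, cv2
from scipy.spatial.transform import Rotation as R
def cam(name,st=None):
    p=camera_params(name); K=np.array(p["intrinsics"])
    if name!="wrist": return K,np.array(p["T"])
    st=st or get_state(); T=np.eye(4); T[:3,:3]=R.from_quat(st["eef_rot"]).as_matrix(); T[:3,3]=st["ee_pos"]
    return K,T@np.array(p["T_tool_cam"])
def ray(c,uv):
    K,T=c; d=T[:3,:3]@np.linalg.solve(K,[uv[0],uv[1],1.]); return T[:3,3],d/np.linalg.norm(d)
def onz(c,uv,z):
    o,d=ray(c,uv); return o+d*(z-o[2])/d[2]
def tri(rays):
    A=sum(np.eye(3)-np.outer(d,d) for o,d in rays); b=sum((np.eye(3)-np.outer(d,d))@o for o,d in rays)
    X=np.linalg.solve(A,b); return X,[float(np.linalg.norm((np.eye(3)-np.outer(d,d))@(X-o))) for o,d in rays]
def proj(c,X):
    K,T=c; q=K@(T[:3,:3].T@(np.asarray(X)-T[:3,3])); return q[:2]/q[2]
E
python3 - <<'E'
from h import *
np.set_printoptions(precision=3,suppress=True)
s=get_state(); print(s)
for n in("scene","side","wrist"):
    c=cam(n,s); cv2.imwrite(f"pics/{n}0.png",grab_frame(n)); print(n,c[0].tolist(),c[1])
E
```

```text
{'time_s': 0.0, 'joint_pos': array([-0.21 ,  0.159,  1.598, -0.   ,  1.386, -0.21 ]), 'qvel': array([ 0.001, -0.001,  0.001, -0.002,  0.   ,  0.002]), 'joint_efforts': array([  0.   , -38.557, -32.21 ,   0.07 ,   0.038,  -0.   ]), 'ee_pos': array([0.574, 0.   , 0.236]), 'eef_rot': array([ 0.707,  0.707, -0.001, -0.001]), 'ft_force': array([-0.55 , -0.102,  0.62 ]), 'torque': array([ 0.045, -0.018, -0.026]), 'grip_force': 0.0, 'width': 0.9995016657889311}
scene [[451.2480974763844, 0.0, 318.463461549022], [0.0, 451.2480974763844, 234.2266770719353], [0.0, 0.0, 1.0]] [[ 0.765 -0.438  0.473  0.066]
 [-0.644 -0.516  0.564 -0.55 ]
 [-0.003 -0.736 -0.677  0.776]
 [ 0.     0.     0.     1.   ]]
side [[490.9009693447393, 0.0, 320.40654918497546], [0.0, 490.9009693447393, 240.0866661972586], [0.0, 0.0, 1.0]] [[-0.561 -0.708  0.429 -0.04 ]
 [-0.828  0.486 -0.28   0.423]
 [-0.01  -0.512 -0.859  1.224]
 [ 0.     0.     0.     1.   ]]
wrist [[416.14050100170084, 0.0, 315.6423920870713], [0.0, 416.14050100170084, 244.42944718349483], [0.0, 0.0, 1.0]] [[ 1.     0.002 -0.     0.576]
 [ 0.002 -0.967 -0.256  0.072]
 [-0.001  0.256 -0.967  0.383]
 [ 0.     0.     0.     1.   ]]
```

View pics/scene0.png

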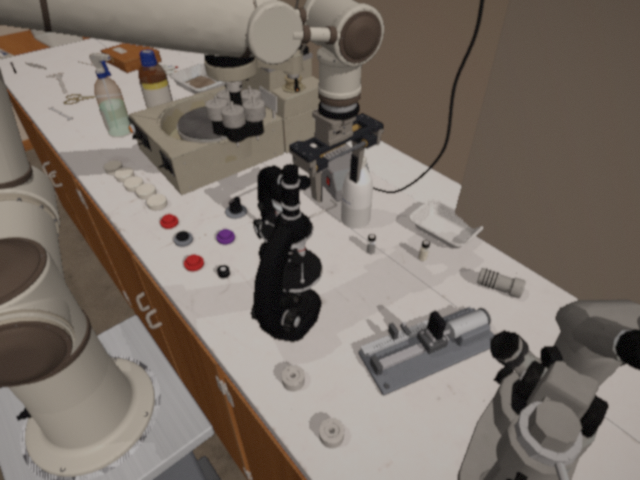

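View pics/side0.png

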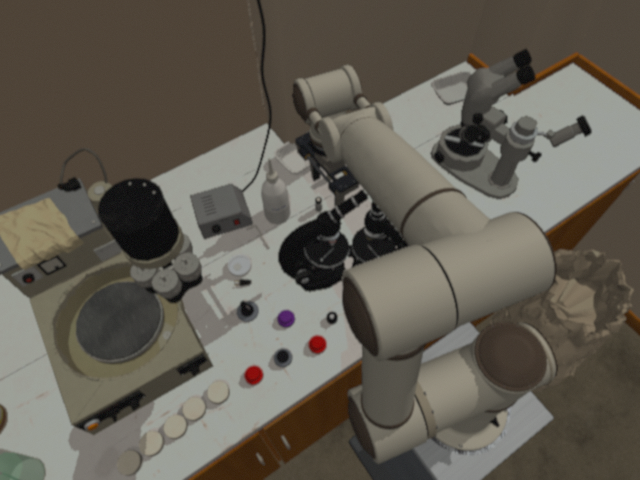

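Scene view: the gauge is near (425,345), with its grip at (436,325). Candidates for the button:
- black cap on grey housing: (183,238), which is (283,356) in side
- reds: (169,221) and (194,263)
- purple: (225,237)
- bar-knob station: (235,207)
- black mount: (223,271)

The black cap on grey at (183,238) fits the description. I'll refine it with masks and view a crop.

Run:
```python
from h import *
np.set_printoptions(precision=4,suppress=True)
def blob(im,u,v,r=14):
    p=im[v-r:v+r,u-r:u+r].max(2); m=(p<60).astype(np.uint8)
    n,l,st,ce=cv2.connectedComponentsWithStats(m); 
    k=1+np.argmin([np.hypot(*(c-r))-0.05*s[4] for c,s in zip(ce[1:],st[1:])]); return ce[k]+[u-r,v-r],st[k]
a=cv2.imread("pics/scene0.png");b=cv2.imread("pics/side0.png");ca=cam("scene");cb=cam("side")
pa,sa=blob(a,183,238);pb,sb=blob(b,283,356);print(pa,sa,pb,sb)
print(tri([ray(ca,pa),ray(cb,pb)]), onz(ca,pa,.023),onz(cb,pb,.023))
for n,u in dict(plate_l=(384,390),plate_fl=(360,350),plate_r=(492,345),grip=(436,315),mic=(285,330)).items(): print(n,onz(ca,u,.1 if n=='grip' else .012))
for p in ((0.4,0,0),): print(proj(ca,p),proj(cb,p))
A=cv2.resize(a[190:290,140:260],None,fx=4,fy=4);B=cv2.resize(b[290:390,230:350],None,fx=4,fy=4)
w=cv2.imread("pics/wrist0.png")
o=np.zeros((600,800,3),np.uint8);o[:300,:360]=A[:300,:360];o[:300,400:760]=B[100:400,40:400]
o[300:,:400]=cv2.resize(w,(400,300));g=cv2.resize(a[290:400,350:500],(400,293));o[300:593,400:]=g
cv2.imwrite("pics/c1.png",o)
```

```text
[182.2088 236.    ] [ 7  8 13  9 91] [282.0462 356.2308] [  7   8  13  13 130]
(array([0.3359, 0.2994, 0.0141]), [0.0006960915592100834, 0.0006960915592100565]) [0.332  0.2893 0.023 ] [0.3338 0.3003 0.023 ]
plate_l [ 0.4205 -0.31    0.012 ]
plate_fl [ 0.4457 -0.2214  0.012 ]
plate_r [ 0.6522 -0.3811  0.012 ]
grip [ 0.5613 -0.2961  0.1   ]
mic [ 0.362  -0.0891  0.012 ]
[274.688  298.2029] [362.2549 279.5365]
```

View pics/c1.png

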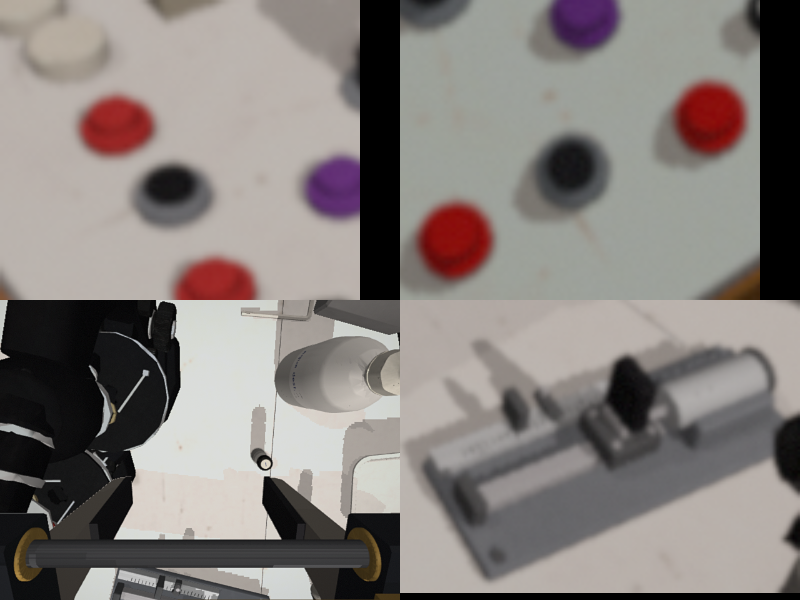

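Crop check: the black cap on the grey round housing is the button, and the bar knob, reds and purple are rejected. Triangulated height is 14 mm against 23 expected, a coarse fix, so I'll refine it from the wrist camera. First straight up, then over the microscopes, closing the fingers.

```bash
python3 -m crank '[0,0,-0.15,0,0,0,91, 0,0,-0.3,0,0,0,91, 0,0,-0.45,0,0,0,91, 0,0,-0.58,0,0,0,60, 0,0,-0.58,0,0,0,0, 0.12,-0.09,-0.58,0,0,0,0, 0.24,-0.19,-0.58,0,0,0,0, 0.36,-0.29,-0.58,0,0,0,0, 0.48,-0.39,-0.58,0,0,0,0, 0.6,-0.49,-0.58,0,0,0,0, 0.72,-0.58,-0.58,0,0,0,0, 0.72,-0.58,-0.58,0,0,0,0]' 10
python3 - <<'E'
from h import *
s=get_state(); cv2.imwrite("pics/w1.png",grab_frame("wrist")); print(s)
print(proj(cam("wrist",s),[.335,.298,.02]))
E
```

```text
time_s: 1.65
ee_pos: [0.3404, 0.2903, 0.4674]
eef_rot: [0.705, 0.71, -0.001, -0.001]
ft_force: [1.6, 0.2, -0.2]
width: 0.031
grip_force: 0.0
{'time_s': 1.65, 'joint_pos': array([ 4.34396294e-01, -2.13101898e-01,  1.51393610e+00,  6.33236660e-04,
        1.84262815e+00,  4.27677000e-01]), 'qvel': array([-0.08954221,  0.01787268, -0.00852497, -0.03307463, -0.00974638,
       -0.04090597]), 'joint_efforts': array([  2.30404302, -25.28920412, -33.08214784,   0.43008467,
         0.10411791,   0.3610402 ]), 'ee_pos': array([0.34035307, 0.29028549, 0.4673505 ]), 'eef_rot': array([ 7.04666711e-01,  7.09537778e-01, -7.70903865e-04, -6.10500301e-04]), 'ft_force': array([ 1.594849  ,  0.23953946, -0.24535426]), 'torque': array([-0.06358077, -0.04111775, -0.00368991]), 'grip_force': 0.0, 'width': 0.03113063344473436}
[311.2002377  180.50140478]
```

```bash
cat >> h.py <<'E'
def dark(im,uv,r=30,t=60):
    u,v=map(int,uv); x0,y0=max(u-r,0),max(v-r,0); p=im[y0:v+r,x0:u+r].max(2)
    n,l,st,ce=cv2.connectedComponentsWithStats((p<t).astype(np.uint8))
    k=1+np.argmax(st[1:,4]); return ce[k]+[x0,y0],st[k,2:]
E
python3 -m crank '[0,0,0.15,0,0,0,0, 0,0,0.3,0,0,0,0, 0,0,0.45,0,0,0,0, 0,0,0.7,0,0,0,0, 0,0,0.7,0,0,0,0, 0,0,0.7,0,0,0,0]'
python3 - <<'E'
from h import *
np.set_printoptions(precision=4,suppress=True)
s=get_state(); im=grab_frame("wrist");cv2.imwrite("pics/w2.png",im)
c2=cam("wrist",s);print(s["ee_pos"],proj(c2,[.335,.298,.02]))
a=cv2.imread("pics/w1.png")
S=dict(ee_pos=[.34035307,.29028549,.4673505],eef_rot=[7.04666711e-01,7.09537778e-01,-7.70903865e-04,-6.10500301e-04])
c1=cam("wrist",S)
p1,s1=dark(a,(311,180),22);p2,s2=dark(im,proj(c2,[.335,.298,.02]),45);print(p1,s1,p2,s2)
print(tri([ray(c1,p1),ray(c2,p2)]),onz(c1,p1,.023),onz(c2,p2,.023))
E
```

```text
time_s: 2.45
ee_pos: [0.3412, 0.2855, 0.1848]
eef_rot: [0.708, 0.706, -0.004, -0.001]
ft_force: [0.5, -0.8, 0.8]
width: 0.006
grip_force: 0.0
[0.3412 0.2855 0.1848] [306.9518 213.6465]
[313.5474 179.6526] [ 22  22 380] [311.132  211.3438] [  41   42 1364]
(array([0.3382, 0.2986, 0.0137]), [0.0001130036610140098, 0.00011300366101414568]) [0.3383 0.2996 0.023 ] [0.3382 0.3003 0.023 ]
```

View pics/w2.png

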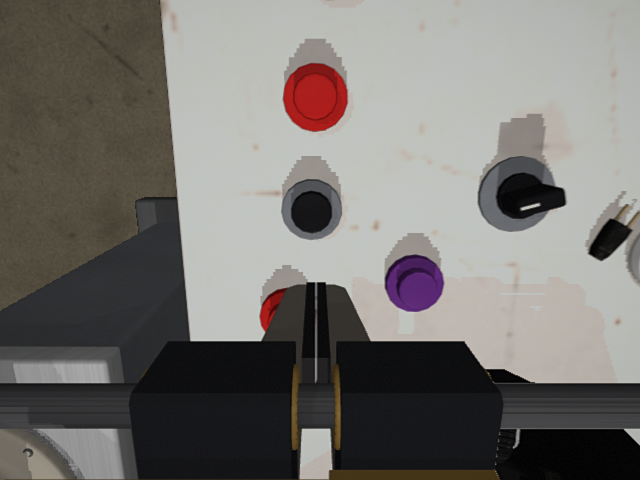

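Picture: the cap is at (311,211) with the bar knob at (518,195). The cap is 41 px wide, about 31 mm, which matches 32. Centre is (0.338, 0.300). Going down to just above it.

```bash
python3 -m crank '[0.036,-0.008,0.1,0,0,0,0, 0.036,-0.008,0.22,0,0,0,0, 0.036,-0.008,0.32,0,0,0,0, 0.036,-0.008,0.32,0,0,0,0, 0.036,-0.008,0.32,0,0,0,0]'; python3 -m crank '[0,0,0.015,0,0,0,0, 0,0,0.03,0,0,0,0, 0,0,0.03,0,0,0,0]'; python3 -m crank '[0,0,0.01,0,0,0,0, 0,0,0.01,0,0,0,0]'
```

```text
time_s: 3.12
ee_pos: [0.3422, 0.3032, 0.0633]
eef_rot: [0.707, 0.707, 0.002, 0.001]
ft_force: [-0.3, 0.4, 0.7]
width: 0.003
grip_force: 0.0
time_s: 3.5
ee_pos: [0.3396, 0.3023, 0.0484]
eef_rot: [0.707, 0.707, -0.0, -0.0]
ft_force: [-1.4, -0.4, -0.1]
width: 0.009
grip_force: 0.0
time_s: 3.75
ee_pos: [0.34, 0.3025, 0.0447]
eef_rot: [0.707, 0.707, 0.0, 0.0]
ft_force: [0.6, 0.2, 0.4]
width: 0.002
grip_force: 0.8
```

```bash
python3 -m crank '[0,0,0.01,0,0,0,0, 0,0,0.01,0,0,0,0]';python3 -m crank '[0,0,0.01,0,0,0,0, 0,0,0.01,0,0,0,0,0,0,0.01,0,0,0,0]'
```

```text
time_s: 4.0
ee_pos: [0.3401, 0.3025, 0.0407]
eef_rot: [0.707, 0.707, 0.0, 0.0]
ft_force: [-0.0, 0.1, 3.4]
width: 0.004
grip_force: 1.8
time_s: 4.38
ee_pos: [0.3403, 0.3027, 0.0381]
eef_rot: [0.707, 0.707, -0.0, 0.0]
ft_force: [-5.7, -3.5, 18.8]
width: 0.008
grip_force: 9.2
```

```bash
python3 -m crank '[0,0,0,0,0,0,0, 0,0,0,0,0,0,0, 0,0,-0.05,0,0,0,0, 0,0,-0.05,0,0,0,0, 0,0,-0.05,0,0,0,0, 0,0,-0.2,0,0,0,0, 0,0,-0.35,0,0,0,0, 0,0,-0.5,0,0,0,0, 0,0,-0.65,0,0,0,0, 0,0,-0.8,0,0,0,0, 0,0,-0.95,0,0,0,0, 0,0,-1,0,0,0,0]'
python3 -m crank '[-0.14,0.03,-0.05,0,0,0,0, -0.28,0.08,-0.1,0,0,0,0, -0.42,0.13,-0.1,0,0,0,0, -0.56,0.18,-0.1,0,0,0,0, -0.7,0.23,-0.1,0,0,0,0, -0.84,0.28,-0.1,0,0,0,30, -0.98,0.33,-0.1,0,0,0,60, -1,0.36,-0.1,0,0,0,91, -1,0.36,-0.1,0,0,0,91, -1,0.36,-0.1,0,0,0,91]'
python3 -m crank '[-0.12,0.05,0,0,0,0,91,-0.24,0.1,0,0,0,0,91,-0.24,0.1,0,0,0,0,91,-0.24,0.1,0,0,0,0,91]'
python3 - <<'E'
from h import *
s=get_state(); cv2.imwrite("pics/w3.png",grab_frame("wrist")); print(s)
cv2.imwrite("pics/s3.png",grab_frame("scene"));cv2.imwrite("pics/d3.png",grab_frame("side"))
E
```

```text
time_s: 5.88
ee_pos: [0.3406, 0.3028, 0.4397]
eef_rot: [0.707, 0.707, 0.002, 0.001]
ft_force: [0.5, 0.9, -0.1]
width: 0.007
grip_force: 0.0
time_s: 7.12
ee_pos: [0.4836, -0.0963, 0.4767]
eef_rot: [0.706, 0.708, 0.0, -0.0]
ft_force: [0.4, 0.6, -0.2]
width: 0.526
grip_force: 0.0
time_s: 7.62
ee_pos: [0.5237, -0.1921, 0.4772]
eef_rot: [0.707, 0.708, 0.0, 0.0]
ft_force: [0.5, 0.0, -0.0]
width: 0.958
grip_force: 0.0
{'time_s': 7.625, 'joint_pos': array([-5.68427633e-01,  8.30178974e-02,  1.21306519e+00,  4.21441499e-04,
        1.84511379e+00, -5.69875142e-01]), 'qvel': array([ 0.00942123, -0.02207039,  0.00176386, -0.00146515, -0.00087476,
       -0.00024369]), 'joint_efforts': array([-8.81689880e-01, -3.47133958e+01, -3.25523007e+01,  7.69102044e-03,
       -4.53368630e-03, -1.71905533e-03]), 'ee_pos': array([ 0.52365712, -0.19207021,  0.47718279]), 'eef_rot': array([7.06554374e-01, 7.07658700e-01, 2.40566348e-04, 1.49757673e-04]), 'ft_force': array([ 0.51013112,  0.02110661, -0.00080125]), 'torque': array([ 0.01872956, -0.05105754, -0.02256488]), 'grip_force': 0.0, 'width': 0.9582816384685356}
```

View pics/w3.png

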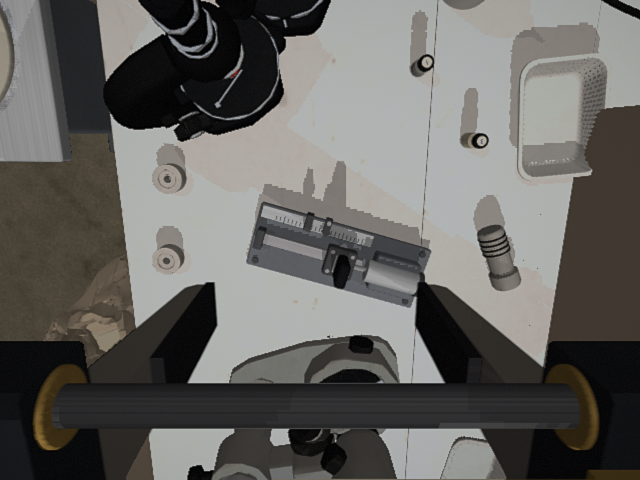

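The wrist picture shows the gauge plate with corners near (263,203), (431,247), (411,306) and (247,263), and the grip at (342,270). The low clip is near (330,225) and the tall one near (310,222). A grey microscope stands below row 340. Now I'll fit the plate and take a nearer view.

Run:
```python
from h import *
np.set_printoptions(precision=4,suppress=True)
im=cv2.imread("pics/w3.png");S=dict(ee_pos=[.52365712,-.19207021,.47718279],eef_rot=[7.06554374e-01,7.07658700e-01,2.4e-4,1.5e-4]);c=cam("wrist",S)
m=((im.max(2)<150)).astype(np.uint8); m[:195]=0;m[320:]=0;m[:,:240]=0;m[:,440:]=0
n,l,st,ce=cv2.connectedComponentsWithStats(m);k=1+np.argmax(st[1:,4]);print(st[k])
cnt=max(cv2.findContours((cv2.morphologyEx((l==k).astype(np.uint8),cv2.MORPH_OPEN,np.ones((25,25)))),0,1)[0],key=cv2.contourArea)
r=cv2.minAreaRect(cnt);B=cv2.boxPoints(r);print(r,B)
X=np.array([onz(c,b,.012) for b in B]);print(X,np.linalg.norm(X-np.roll(X,-1,0),axis=1),X.mean(0))
print(onz(c,(342,258),.1))
```

```text
[  246   195   194   125 14097]
((373.5, 248.0), (82.0, 105.0), 90.0) [[321. 207.]
 [426. 207.]
 [426. 289.]
 [321. 289.]]
[[ 0.5339 -0.2252  0.012 ]
 [ 0.69   -0.2248  0.012 ]
 [ 0.6993 -0.3546  0.012 ]
 [ 0.5347 -0.355   0.012 ]] [0.1561 0.1302 0.1645 0.1298] [ 0.6145 -0.2899  0.012 ]
[ 0.5606 -0.2778  0.1   ]
```

Run:
```python
from h import *
np.set_printoptions(precision=4,suppress=True)
S=dict(ee_pos=[.52365712,-.19207021,.47718279],eef_rot=[7.06554374e-01,7.07658700e-01,2.4e-4,1.5e-4]);c=cam("wrist",S)
X=np.array([onz(c,b,.012) for b in [(263,203),(431,247),(411,306),(247,263)]]);print(X,np.linalg.norm(X-np.roll(X,-1,0),axis=1),X.mean(0))
for i,j in((0,1),(3,2)): d=X[j]-X[i];print(np.arctan2(d[1],d[0]))
```

```text
[[ 0.4479 -0.2194  0.012 ]
 [ 0.702  -0.2864  0.012 ]
 [ 0.6775 -0.3833  0.012 ]
 [ 0.4205 -0.3126  0.012 ]] [0.2628 0.1    0.2666 0.0971] [ 0.562  -0.3004  0.012 ]
-0.25743003699940087
-0.26832660018338156
```

Run:
```python
from h import *
np.set_printoptions(precision=4,suppress=True)
S=dict(ee_pos=[.52365712,-.19207021,.47718279],eef_rot=[7.06554374e-01,7.07658700e-01,2.4e-4,1.5e-4]);c=cam("wrist",S)
print(tri([ray(c,(362,343)),ray(cam("scene"),(508,346))]))
a=cv2.imread("pics/s3.png")[220:480,320:640];b=cv2.imread("pics/d3.png")[20:260,380:640]
o=np.zeros((600,800,3),np.uint8);o[:325,:400]=cv2.resize(a,(400,325));o[:369,400:]=cv2.resize(b,(400,369))
cv2.imwrite("pics/c3.png",o[:370])
```

```text
(array([ 0.599 , -0.413 ,  0.0937]), [0.010178998509562052, 0.010178998509562068])
```

View pics/c3.png

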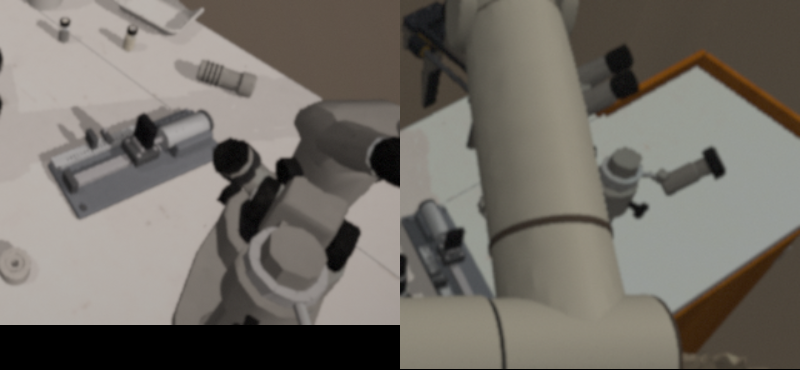

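Run:
```python
from h import *
np.set_printoptions(precision=3,suppress=True)
S=dict(ee_pos=[.52365712,-.19207021,.47718279],eef_rot=[7.06554374e-01,7.07658700e-01,2.4e-4,1.5e-4]);c=cam("wrist",S)
for z in(.1,.15,.2,.25,.3,.35): X=onz(cam("scene"),(500,343),z);print(z,X,proj(c,X),[onz(c,(345,r),z)[1] for r in(345,400,430)])
```

```text
0.1 [ 0.599 -0.407  0.1  ] [367.585 346.986] [np.float64(-0.40422323474331245), np.float64(-0.4921871628124592), np.float64(-0.5431166142844351)]
0.15 [ 0.559 -0.418  0.15 ] [341.359 373.595] [np.float64(-0.37714777784676357), np.float64(-0.45672101018349803), np.float64(-0.5027924074450698)]
0.2 [ 0.52  -0.428  0.2  ] [310.23 405.18] [np.float64(-0.3500723209502148), np.float64(-0.42125485755453684), np.float64(-0.4624682006057043)]
0.25 [ 0.48  -0.439  0.25 ] [272.682 443.279] [np.float64(-0.32299686405366596), np.float64(-0.38578870492557565), np.float64(-0.422143993766339)]
0.3 [ 0.441 -0.449  0.3  ] [226.499 490.138] [np.float64(-0.2959214071571172), np.float64(-0.35032255229661446), np.float64(-0.3818197869269736)]
0.35 [ 0.402 -0.46   0.35 ] [168.316 549.173] [np.float64(-0.26884595026056834), np.float64(-0.31485639966765333), np.float64(-0.3414955800876082)]
```

The microscope's nearest end is at y ≤ -0.407 at any height, which leaves room for the gripper body. Turn and come nearer.

```bash
python3 -m crank '[-0.05,0.03,0.1,0,0,0.12,91, -0.1,0.06,0.2,0,0,0.25,91, -0.145,0.085,0.3,0,0,0.335,91, -0.145,0.085,0.38,0,0,0.335,91, -0.145,0.085,0.38,0,0,0.335,91, -0.145,0.085,0.38,0,0,0.335,91]'
python3 - <<'E'
from h import *
import json
s=get_state(); im=grab_frame("wrist");cv2.imwrite("pics/w4.png",im); json.dump({k:list(s[k]) for k in("ee_pos","eef_rot")},open("s4.json","w"));c=cam("wrist",s)
print(s["ee_pos"],proj(c,(.562,-.300,.1)))
E
```

```text
time_s: 8.52
ee_pos: [0.5583, -0.2513, 0.3269]
eef_rot: [0.793, 0.609, 0.0, 0.001]
ft_force: [0.6, 1.0, 0.0]
width: 0.992
grip_force: 0.0
[ 0.55832822 -0.25126477  0.32694114] [330.22199814 263.70062955]
```

View pics/w4.png

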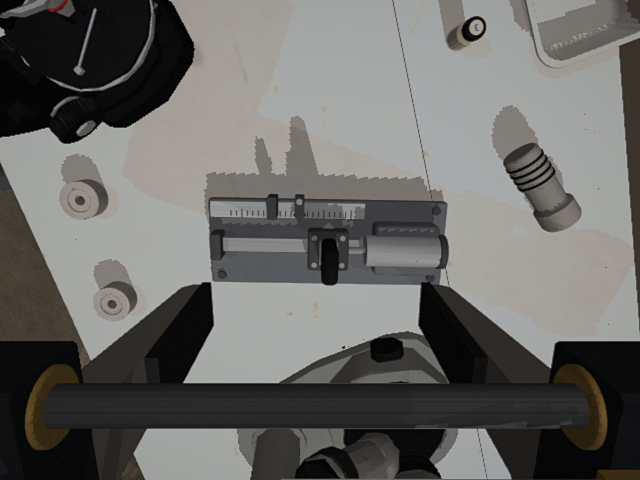

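The gauge is square in view: plate about (210..447, 200..283), grip at (330,262), clips at (272,205) and (299,205). Enlarging it to read the clips.

Run:
```python
from h import *
im=cv2.imread("pics/w4.png");o=cv2.resize(im[188:292,205:365],None,fx=5,fy=5,interpolation=cv2.INTER_CUBIC);cv2.imwrite("pics/c4.png",o)
```

```text
(no output)
```

View pics/c4.png

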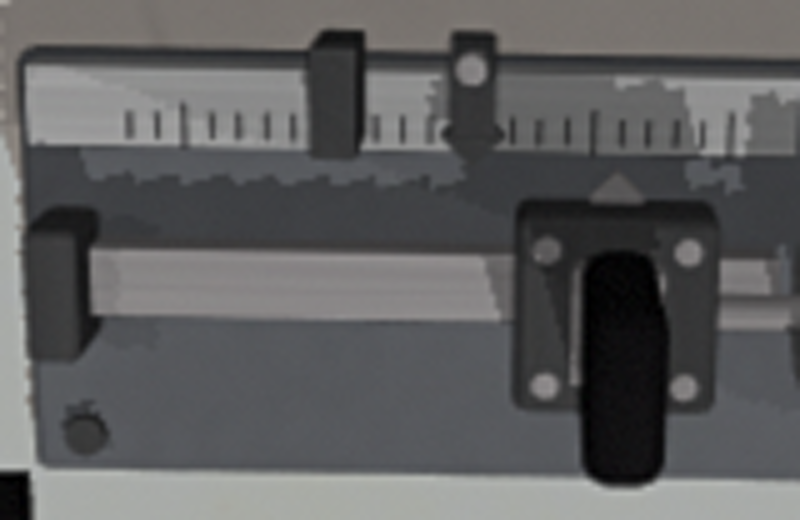

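Crop: pointer tip at (328,223). The low nosed clip with its thumb screw has its nose at (299.6,221), and the tall square block is at (272.5,207). The nosed clip is the set clip.

Run:
```python
from h import *
import json
np.set_printoptions(precision=4,suppress=True)
s=json.load(open("s4.json"));c=cam("wrist",s)
f=lambda x,y:(205+(x+.5)/5-.5,188+(y+.5)/5-.5)
a,b=onz(c,f(45,467),.012),onz(c,f(790,478),.012);d=(b-a)/np.linalg.norm(b-a);ang=np.arctan2(d[1],d[0]);g=d
tz=R.from_quat(s["eef_rot"]).as_matrix();print("ang",ang,"tool y ang",np.arctan2(tz[1,1],tz[0,1]))
a2,b2=onz(c,f(22,50),.012),onz(c,f(790,66),.012);print("ang2",np.arctan2(*(b2-a2)[1::-1]))
P=onz(c,f(615,175),.03);N=onz(c,f(473,165),.03);S=onz(c,f(471,70),.041);L=onz(c,f(342,40),.05)
L2=onz(c,f(340,95),.05)
C=np.mean([onz(c,f(*q),.047) for q in((513,200),(718,203),(513,408),(716,412))],0)
for n,X in dict(P=P,N=N,S=S,L=L,L2=L2,C=C).items(): print(n,X,(X-P)@g)
W=dict(ee_pos=[.52365712,-.19207021,.47718279],eef_rot=[7.06554374e-01,7.07658700e-01,2.4e-4,1.5e-4]);c3=cam("wrist",W)
p4,s4=dark(cv2.imread("pics/w4.png"),(330,262),26,30);p3,s3=dark(cv2.imread("pics/w3.png"),(342,270),22,30);print(p4,s4,p3,s3)
print(tri([ray(c,p4),ray(c3,p3)]))
print(tri([ray(c,(329.,188+485/5)),ray(c3,(p3[0]-2,p3[1]+s3[1]/2))]))
print("grip proj",[proj(c,C*[1,1,0]+[0,0,z]) for z in(.054,.106)])
```

```text
ang -0.2776800559508781 tool y ang -0.26217302107996754
ang2 -0.28219804402219467
P [ 0.5679 -0.276   0.03  ] 0.0
N [ 0.5387 -0.2659  0.03  ] -0.03092515313358179
S [ 0.5447 -0.2441  0.041 ] -0.031118950478558245
L [ 0.5215 -0.2301  0.05  ] -0.05720296941404635
L2 [ 0.5179 -0.2409  0.05  ] -0.0577204132180623
C [ 0.5611 -0.3002  0.047 ] 8.631841310197172e-05
[329.3217 260.9429] [ 18  46 718] [341.2043 271.2114] [ 18  33 421]
(array([ 0.5611, -0.3028,  0.0802]), [0.0004997361155746687, 0.0004997361155747484])
(array([ 0.5566, -0.3135,  0.1162]), [0.0007450135690076954, 0.0007450135690077114])
grip proj [array([327.8171, 250.8185]), array([329.6079, 266.0743])]
```

Checks pass: draw 31 mm, limit clip 26 mm further, mean grip height about 80 mm, yaw -0.28. Lower onto the grip with fingers open.

```bash
python3 -m crank '[-0.06,0.02,0.05,0,0,0.022,91, -0.118,0.039,0.1,0,0,0.022,91, -0.118,0.039,0.2,0,0,0.022,91, -0.118,0.039,0.3,0,0,0.022,91, -0.118,0.039,0.4,0,0,0.022,91, -0.118,0.039,0.48,0,0,0.022,91, -0.118,0.039,0.55,0,0,0.022,91, -0.118,0.039,0.595,0,0,0.022,91, -0.118,0.039,0.595,0,0,0.022,91, -0.118,0.039,0.595,0,0,0.022,91]'
python3 - <<'E'
from h import *
s=get_state(); cv2.imwrite("pics/w5.png",grab_frame("wrist"));print(s["eef_rot"])
E
```

```text
time_s: 9.82
ee_pos: [0.5616, -0.302, 0.0885]
eef_rot: [0.799, 0.601, 0.0, 0.001]
ft_force: [-0.1, -0.2, 0.4]
width: 0.994
grip_force: 0.0
[7.98964139e-01 6.01376822e-01 3.61922680e-04 1.44586591e-03]
```

View pics/w5.png

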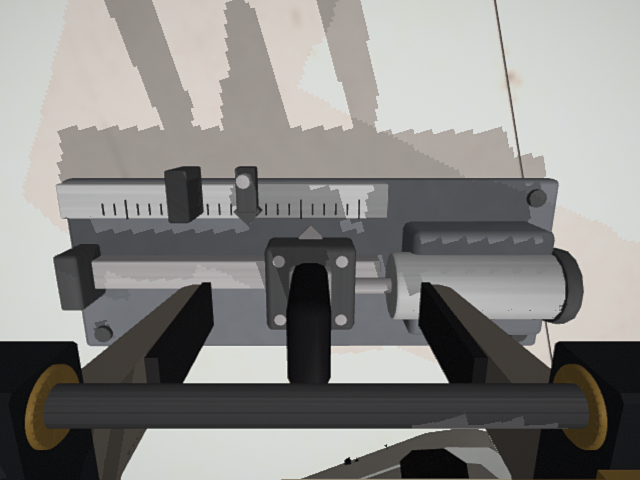

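The grip at (309,330) is centred between the fingers, with pointer (312,226) and nose (247,224). Close on it.

```bash
python3 -m crank '[0,0,0,0,0,0,60, 0,0,0,0,0,0,30, 0,0,0,0,0,0,5, 0,0,0,0,0,0,5, 0,0,0,0,0,0,5, 0,0,0,0,0,0,5, 0,0,0,0,0,0,5, 0,0,0,0,0,0,5]' 35
python3 - <<'E'
from h import *
import json
s=get_state(); cv2.imwrite("pics/w6.png",grab_frame("wrist"));json.dump({k:list(s[k]) for k in("ee_pos","eef_rot")},open("s6.json","w"));print(s["width"]*92)
E
```

```text
time_s: 10.88
ee_pos: [0.5593, -0.3009, 0.0865]
eef_rot: [0.799, 0.601, -0.001, -0.002]
ft_force: [-7.5, 1.7, 4.3]
width: 0.171
grip_force: 35.0
15.692902601237682
```

```bash
python3 -m crank '[0,-0.012,0,0,0,0,5, 0,-0.024,0,0,0,0,5, 0,-0.036,0,0,0,0,5, 0,-0.048,0,0,0,0,5, 0,-0.06,0,0,0,0,5, 0,-0.072,0,0,0,0,5, 0,-0.072,0,0,0,0,5, 0,-0.072,0,0,0,0,5]'
python3 - <<'E'
from h import *
import json
s=get_state(); im=grab_frame("wrist");cv2.imwrite("pics/w7.png",im);a=json.load(open("s6.json"))
d=np.array(s["ee_pos"])-a["ee_pos"];print("draw by tool",d@[np.cos(.279),-np.sin(.279),0])
c=cam("wrist",s);o=cv2.resize(im[150:350,150:450],None,fx=2.5,fy=2.5,interpolation=cv2.INTER_CUBIC);cv2.imwrite("pics/c7.png",o)
E
```

```text
time_s: 11.92
ee_pos: [0.5342, -0.2936, 0.0866]
eef_rot: [0.799, 0.601, 0.001, 0.002]
ft_force: [8.8, -2.6, -5.5]
width: 0.172
grip_force: 35.0
draw by tool -0.026200262323640717
```

View pics/c7.png

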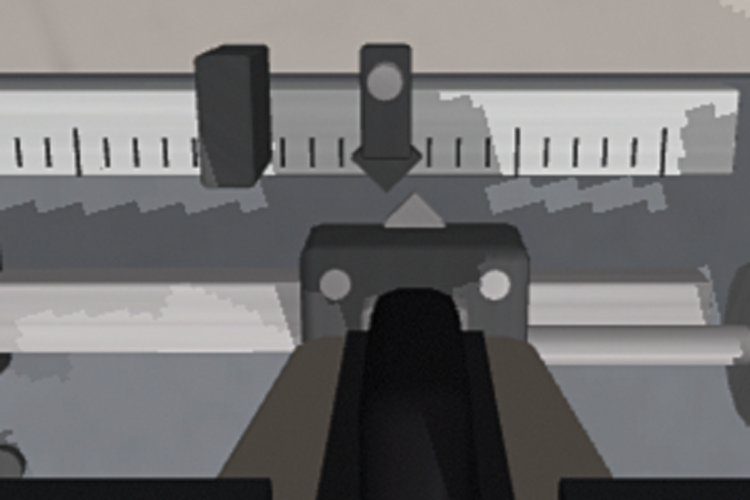

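The pointer tip (crop 415) is 28 px short of the nose (387). At 29.5 px per 5 mm tick that is 4.8 mm, which agrees with the 31 mm estimate.

```bash
python3 -m crank '[0,-0.006,0,0,0,0,5, 0,-0.012,0,0,0,0,5, 0,-0.012,0,0,0,0,5, 0,-0.012,0,0,0,0,5, 0,-0.012,0,0,0,0,5, 0,-0.012,0,0,0,0,5]'
python3 - <<'E'
from h import *
import json
s=get_state(); im=grab_frame("wrist");a=json.load(open("s6.json"))
d=np.array(s["ee_pos"])-a["ee_pos"];print("draw by tool",d@[np.cos(.279),-np.sin(.279),0],s["qvel"])
o=cv2.resize(im[150:350,150:450],None,fx=2.5,fy=2.5,interpolation=cv2.INTER_CUBIC);cv2.imwrite("pics/c8.png",o)
E
```

```text
time_s: 12.72
ee_pos: [0.5297, -0.2924, 0.0866]
eef_rot: [0.799, 0.601, 0.001, 0.002]
ft_force: [9.3, -3.0, -5.9]
width: 0.173
grip_force: 35.0
draw by tool -0.03084608558435082 [-1.00058815e-04 -5.46777018e-05 -6.36612162e-04 -5.63765316e-04
  1.12343642e-03  6.67536262e-04]
```

View pics/c8.png

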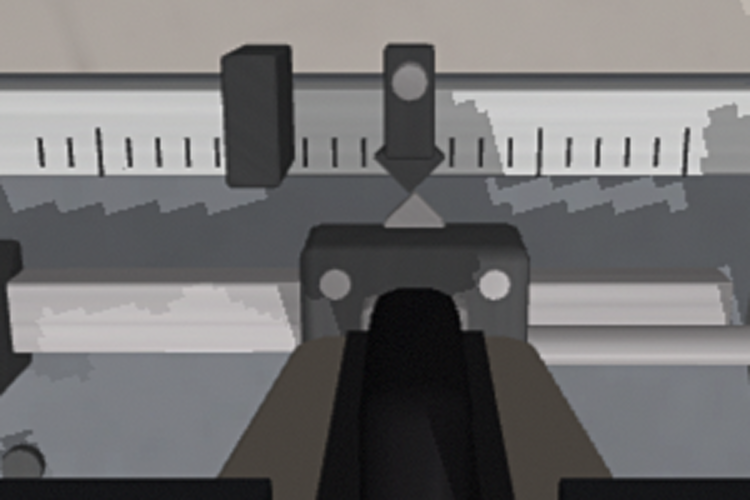

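The pointer (415) now stands at the nose (411), within 1 mm. The arm is still and gripping with 35 N.

```bash
python3 -c "from plant import *; print(hand_in())"
```

```text
the job is handed in; nothing more can be done
None
```

The job is handed in: I pressed the zero button to its stop and released it, then drew the slide 31 mm until the pointer stood within about 1 mm of the pointed clip, held still with a 35 N grip (the hand-in returned no verdict).

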